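# Open the bird clamp and hold its jaw at the mark

## Task

Fold the cover of the spring clamp up until it stands upright and stays there by itself. Then pull the clamp's sprung jaw out by its wooden handle until its pointer is level with the raised line on the little index block, and keep it there so that the potter can set a bird in it: finish while still holding the handle at the mark. Leave the birds, bowl, jar and tools around it where they are.

Things in the scene. Friction and masses are not known exactly. Their poses are not given: they have to be found in the camera images.
- clamp: Covered spring clamp, fixed to the table: a dark steel bed 12 mm thick with a grey steel box on it, 110 mm deep (x) by 160 mm wide (y), rim 68 mm above the table, with two cork-faced wooden jaws inside. Origin: centre of the box's footprint, on the table; z up. Its y axis lies along the slide: the box spans y -80 to +80 mm, the slide comes out of the -y wall and the bed goes on under it to y -230 mm. The cover hinges on the +x rim. The bed is 130 mm wide (x -65 to +65 mm).
- cover (a joint): Angle of the clamp's cover in rad: 0 = shut (level), pi/2 = upright, stop at 2.1. It opens upwards and back towards the clamp's +x. The hinge is stiff (about 0.3 N m, near 2 N at the handle), so the cover stays at any angle it is left at. It starts between 0.05 and 0.45.
- cover_hinge (a point): Point on the cover's hinge axis at mid-width: 55 mm to +x of the clamp's origin, 72 mm above the table. The axis runs along the clamp's y; the cover turns about its +y, so its free edge rises. Attitude as the clamp's.
- cover_bail (a point): Middle of the cover's handle: a round steel bar 10 mm thick, parallel to the hinge, 150 mm from the hinge axis in the plane of the cover, 110 mm long, standing out from the free edge of the 4 mm aluminium cover plate on a leg at each end with a clear gap of 35 mm between bar and plate. With fingers on either side the bar can turn between them while the cover swings, so the gripper can stay pointing down.
- jaw (a joint): Travel of the sprung jaw in m: 0 = home, growing as its handle is pulled out along the clamp's -y, stop at 0.078. A spring draws it home: 5.6 N at 0, plus 1.4 N per 10 mm.
- jaw_grip (a point): Gripping point of the jaw's pull handle: a wooden post 24 by 24 mm, sides along the clamp's x and y, top 94 mm and foot 16 mm above the table. The point is on the post's axis 75 mm above the table. At home the post's axis is 140 mm to -y of the clamp's origin, 48 mm clear of the box wall. A 12 mm round rod joins it to the jaw, 42 mm above the table. Attitude as the clamp's.
- jaw_pointer (a point): Tip of the thin steel pointer (4 mm wide along y) that sticks out of the foot of the post to the clamp's +x: 44 mm from the post's axis, level with the post's axis in y, 19 mm above the table. It moves with the jaw.
- index_line (a point): The mark: end nearest the pointer, at the middle of its width, of a raised dark steel line 3 mm wide on a small aluminium block (18 by 30 mm, top line 26 mm above the table), fixed to the bed beside the pointer's path. The line runs along the clamp's x, so the pointer is at the mark when the two have the same clamp-y. It lies 30 to 58 mm of travel from the jaw's home. Attitude as the clamp's.
- bird_a_mid (a point): Unfired grey-brown clay bird, 60 mm tall, 62 mm long, standing beyond the closed (+y) end of the clamp. Loose, to be left alone. Point at its middle.
- bird_b_mid (a point): A like clay bird, standing behind (+x of) the clamp's slide bed. Loose, to be left alone. Point at its middle.
- bird_c_mid (a point): A like clay bird, standing in front (-x) of the clamp's slide bed. Loose, to be left alone. Point at its middle.
- bowl_mid (a point): Terracotta bowl, 96 mm across, 45 mm tall, behind the cover's hinge. Loose, to be left alone. Point at its middle.
- jar_mid (a point): Closed jar, 60 mm across, 85 mm tall, beyond the end of the slide bed (-y). Loose, to be left alone. Point at its middle.
- knife_mid (a point): Spatula 170 mm long lying in front (-x) of the clamp. Loose, to be left alone. Point at its middle.
- brush_mid (a point): Brush 170 mm long lying beyond the clamp's +y end. Loose, to be left alone. Point at its middle.

How it is judged:
By the outcome, as a careful person would: the job done as asked, in the order asked, and still so for the second after the job is handed in, while the arm keeps its last pose, push and grip.
It also fails if it takes over 58 s, if anything falls off the work surface, if the arm or the gripper's body presses on something with over 40 N, if the wrist force passes 120 N, or if a joint passes its speed limit or range.

## Robot

A 7-joint arm with a two-finger parallel gripper is mounted at the origin on the work surface. World frame = base frame: x ahead of the robot, y to its left, z up, the work surface at z = 0. Lengths are in mm, angles in rad, forces in N, time in s.
With the tool pointing down it reaches from about 425 to 925 mm from the base axis. Payload 6.8 kg.
Tool frame: the origin (TCP) lies between the finger pads; the fingertips stand 8 mm ahead of it and the grasp point (between the pads) lies 11 mm behind it; z points along the fingers, y is the line along which they close (so a half turn about z gives the same grasp; the last joint's range is limited). The gripper opens to 88 mm and grips with 3 to 60 N. Pads are 20 mm wide; open, the fingers measure 115 mm over their backs; the gripper's body (75 mm by 178 mm) begins 61 mm behind the grasp point.
Start: joints at [1.238, 0.477, 0.022, 1.555, -0.011, 1.109, -0.083], TCP at [150.473, -658.031, 230.664] pointing down, gripper open.
Joint ranges: [-2.96, 2.96], [-0.34, 2.1], [-1.41, 1.46], [0.24, 2.44], [-1.37, 4.51], [0.17, 1.92], [-2.96, 2.96]. Speed limits (rad/s): [2.39, 2.39, 3.14, 3.14, 3.14, 3.14, 3.14].

## Interface

Orientations are given as a rotation vector (axis times angle).
In Python, from cell import arm, grab_frame, camera_model gives the robot as it stands.
- The arm moves only by the tool apply_moves, never from a script. Its argument "moves" is a list of rows, each a list of 3 entries, a list of its own where there are three numbers: the shift along the tool's x, y, z in mm, then the turn, a rotation vector about the tool's x, y, z in degrees, then the opening, from 0 (shut) to 1 (fully open). In form: [[[dx, dy, dz], [wx, wy, wz], jaw], ...]. A call has 1 to 20 rows; each row shifts and turns the commanded pose from where the row before left it, along the tool's axes as they then stand; what a row does not reach is not made up. A row lasts 1/12 s, in which the tool goes at most 41.7 mm and 7.16 degrees, less where a joint would pass 70% of its speed; a pose out of reach is approached as far as the arm can. A call is refused whole if a number of a shift passes 41.7 or a number of a turn 7.16, either way. A call with a gripper value outside its range is refused whole. The fingers move at their own pace and stop on an object; "squeeze" is the grip in N (left out, the last holds). Time passes only in rows, so rows that do not move let the fingers close. It gives the time, the measured TCP pose, the force, the opening and the grip force at its end, in the units of the state.
- arm.sense(): the state, without advancing time (a new reading comes with each control period).
- grab_frame(name): name is "side" or "top" or "wrist"; returns the picture (420x560x3 uint8, red, green, blue); there is no depth.
- camera_model(name): a dict with "vertical_fov" (degrees; the focal length in pixels is half the picture's height over the tangent of half this angle, whatever the lens; pixels are square), "cx", "cy" (the principal point, pixels), "world_from_camera" (4x4, takes a point from camera to world coordinates); the wrist camera has in their place "tool_from_camera" (4x4, takes a point from camera to tool coordinates, whose origin is the TCP and whose axes are the flange's). Camera axes: x right, y up, looking along -z (the intrinsics and any distortion apply to the point x, -y, -z); pixel columns grow to the right and rows downward; lengths in mm; the calibration is good to about 2 mm. A picture is of the moment at which its call begins: read the wrist's pose just before it. camera_model takes no time and is no camera call.
- arm.sign_off(): hands the job in; it is judged then, once.
The state is a dict: "clock": time; "joint_positions": joint angles; "qd": joint speeds; "joint_efforts": joint torques, N m; "tool_pos": TCP position; "orientation": TCP orientation; "force": force on the tool from outside, world axes, zero at the start; "torque": the same for the moment, N m; "finger_gap": finger opening in mm; "gripper_force": force on a finger pad.
Only numpy, scipy, OpenCV 4.12 (cv2) and the standard library are available. Lean on these libraries where they do the work, as an engineer would, in place of code of your own. Each camera call takes 0.05 s, during which the arm holds its last target. There are 200 camera calls.

## Working session

There is one attempt and no reset: what is moved stays moved. The work goes in short steps, Python scripts to look and compute and a tool call to move; the robot and the scene stay as the last step left them, time stands still between calls to the robot, and variables do not carry over. Pictures are saved under pics/ and viewed, at most 10 in all, crops included, and the job is handed in when it is done.

Besides the shell and the picture viewer there is one more tool, called after "Emit:" by a JSON object that holds its "api" and its "payload". apply_moves: Moves the arm, as the interface text tells. Its arguments: {"type":"object","properties":{"moves":{"type":"array"},"squeeze":{"type":"number"}},"required":["moves"]}

```bash
mkdir -p pics
python3 - <<'E'
from cell import arm, grab_frame, camera_model
import cv2,numpy as np
s=arm.sense();print(s)
for n in("side","top"):
    m=camera_model(n);print(n,{k:(np.round(v,3).tolist()) if not isinstance(v,(str,dict,type(None))) else v for k,v in m.items()})
    cv2.imwrite(f"pics/{n}0.png",grab_frame(n)[...,::-1])
print(camera_model("wrist"))
E
```

```text
{'clock': 0.0, 'joint_positions': array([ 1.23790125,  0.47779435,  0.02234762,  1.55645178, -0.01149835,
        1.10931169, -0.08312433]), 'qd': array([-2.14418467e-04, -4.18791004e-05, -4.01192776e-04,  1.78214815e-03,
       -7.73574435e-04, -1.77765815e-03,  3.41249495e-05]), 'joint_efforts': array([-5.74506666e-04, -5.82851493e+01,  1.53389834e+00, -2.72600269e+01,
       -5.44413063e-02,  1.69098610e-02,  1.47927863e-04]), 'tool_pos': array([ 150.30849653, -657.43903124,  229.68560034]), 'orientation': array([-3.11997834e+00, -3.52147889e-01,  5.43542991e-04]), 'force': array([ 0.69281163, -0.14892225,  0.0485715 ]), 'torque': array([ 0.03174605, -0.01065421, -0.03325848]), 'gripper_force': 0.0, 'finger_gap': 87.73237018020502}
side {'vertical_fov': 57.076, 'cx': 273.944, 'cy': 212.562, 'world_from_camera': [[0.736, 0.454, -0.503, 139.349], [-0.677, 0.484, -0.554, -330.448], [-0.008, 0.748, 0.664, 648.674], [0.0, 0.0, 0.0, 1.0]]}
top {'vertical_fov': 51.311, 'cx': 277.83, 'cy': 208.793, 'world_from_camera': [[-0.028, 0.999, -0.033, 548.664], [-0.999, -0.027, 0.025, 151.538], [0.024, 0.034, 0.999, 1097.723], [0.0, 0.0, 0.0, 1.0]]}
{'vertical_fov': 61.505034142455656, 'cx': 286.8427319539636, 'cy': 208.66830403425115, 'tool_from_camera': array([[ 3.84947592e-04,  9.53959807e-01,  2.99934224e-01,
         8.24027322e+01],
       [ 9.99999591e-01, -1.21915211e-04, -8.95680463e-04,
         6.86608646e-01],
       [-8.17876617e-04,  2.99934446e-01, -9.53959464e-01,
        -1.54026720e+02],
       [ 0.00000000e+00,  0.00000000e+00,  0.00000000e+00,
         1.00000000e+00]])}
```

View pics/side0.png

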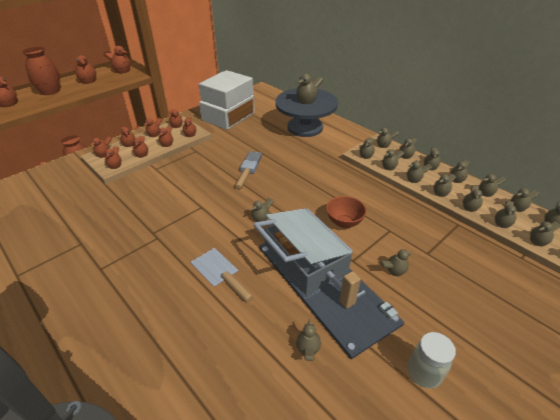

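View pics/top0.png

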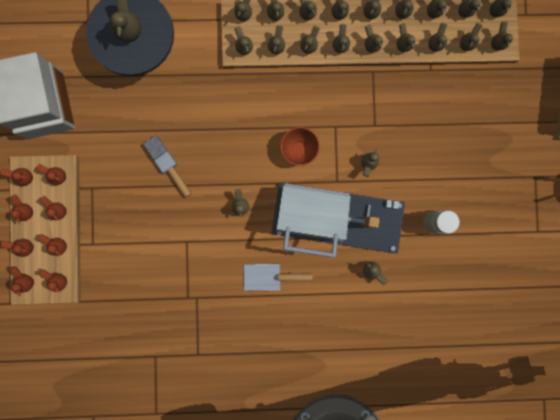

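The side view shows the clamp with its bed ending near (370,325), the post at (350,290) and the cover slightly open. In the top view the bed spans roughly (277,184) to (404,252), with the cover handle at (311,248), the post at (374,222) and the index block at (393,204). Next I'll compute a rough pose.

```bash
cat > h.py <<'E'
from cell import arm, grab_frame, camera_model
import cv2,numpy as np
from scipy.spatial.transform import Rotation as R
def wfc(n,s=None):
    m=camera_model(n)
    if n!="wrist": return m,np.array(m["world_from_camera"])
    s=s or arm.sense(); T=np.eye(4);T[:3,:3]=R.from_rotvec(s["orientation"]).as_matrix();T[:3,3]=s["tool_pos"]
    return m,T@np.array(m["tool_from_camera"])
def ray(n,uv,s=None):
    m,T=wfc(n,s);f=210/np.tan(np.radians(m["vertical_fov"])/2)
    d=np.array([(uv[0]-m["cx"])/f,-(uv[1]-m["cy"])/f,-1]);return T[:3,3],T[:3,:3]@d
def onz(n,uv,z,s=None):
    o,d=ray(n,uv,s);return o+d*(z-o[2])/d[2]
def two(n1,p1,n2,p2,s1=None,s2=None):
    A=[];b=[]
    for o,d in(ray(n1,p1,s1),ray(n2,p2,s2)):
        d=d/np.linalg.norm(d);P=np.eye(3)-np.outer(d,d);A.append(P);b.append(P@o)
    return np.linalg.lstsq(np.vstack(A),np.hstack(b),rcond=None)[0]
def proj(n,p,s=None):
    m,T=wfc(n,s);f=210/np.tan(np.radians(m["vertical_fov"])/2)
    q=np.linalg.inv(T)@np.append(p,1);return m["cx"]+f*q[0]/-q[2],m["cy"]-f*q[1]/-q[2]
E
python3 - <<'E'
from h import *
np.set_printoptions(precision=1,suppress=True)
for n,uv,z in [("top",(404,196),12),("top",(398,252),12),("top",(277,184),12),("top",(374,222),94),("side",(352,275),94),("top",(311,252),100),("top",(285,186),72),("top",(350,190),72),("top",(393,204),26)]:
    print(n,uv,onz(n,uv,z))
t=cv2.imread("pics/top0.png")[160:300,220:470];t=cv2.resize(t,None,fx=3.1,fy=3.1,interpolation=3)
s=cv2.imread("pics/side0.png")[180:370,180:460]
cv2.imwrite("pics/tz.png",t)
E
```

```text
top (404, 196) [ 608.3 -193.    12. ]
top (398, 252) [ 469.  -172.6   12. ]
top (277, 184) [646.7 124.3  12. ]
top (374, 222) [545.6 -95.   94. ]
side (352, 275) [547.2 -91.4  94. ]
top (311, 252) [481.4  53.4 100. ]
top (285, 186) [636.1 107.1  72. ]
top (350, 190) [622.6 -46.1  72. ]
top (393, 204) [ 588.5 -160.4   26. ]
```

View pics/tz.png

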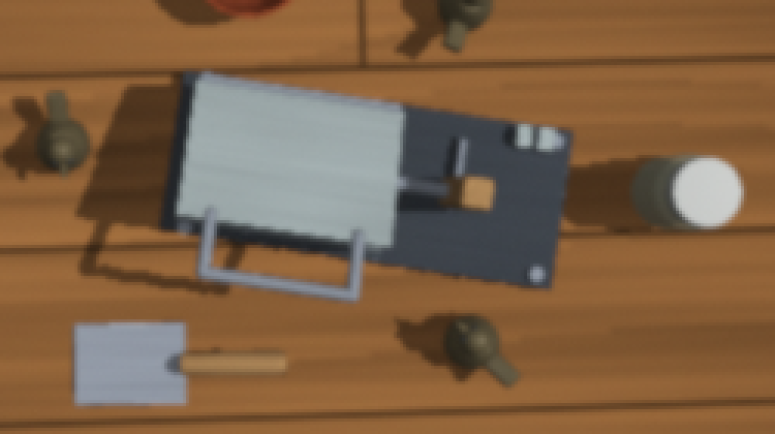

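The zoomed crop shows the clamp's slide pointing right, with yaw about -0.1 rad. The post is at (477,193), the pointer runs up to about (460,140), and the index block is at (537,137) with its dark line at (535,137). The cover handle runs (205,272)–(355,295). I'll swing the arm over the clamp to measure with the wrist camera.

Emit:
{"api": "apply_moves", "payload": {"moves": [[[41, 0, 0], [0, 0, -3.5], 1], [[41, 0, 0], [0, 0, -3.5], 1], [[41, 0, 0], [0, 0, -3.5], 1], [[41, 0, 0], [0, 0, -3.5], 1], [[41, 0, 0], [0, 0, -3.5], 1], [[41, 0, 0], [0, 0, -3.5], 1], [[41, 0, 0], [0, 0, -3.5], 1], [[41, 0, 0], [0, 0, -3.5], 1], [[41, 0, -3], [0, 0, -3.5], 1], [[41, 0, -3], [0, 0, -3.5], 1], [[41, 0, -5], [0, 0, -3.5], 1], [[41, 0, -5], [0, 0, -3.5], 1], [[41, 0, -5], [0, 0, -3.5], 1], [[41, 0, -5], [0, 0, -3.5], 1], [[41, 0, -5], [0, 0, -3.5], 1], [[41, 0, -5], [0, 0, -3.5], 1], [[41, 0, -5], [0, 0, -3.5], 1], [[41, 0, -5], [0, 0, -3.5], 1], [[41, 0, -5], [0, 0, -3.5], 1], [[41, 0, -5], [0, 0, -3.5], 1]]}}

```text
clock: 1.77
tool_pos: [684.4, -101.1, 286.3]
orientation: [-2.352, -2.082, 0.001]
force: [0.0, 0.5, -0.3]
finger_gap: 88.0
gripper_force: 0.0
```

Emit:
{"api": "apply_moves", "payload": {"moves": [[[20, -24, 0], [0, 0, 0], 1], [[20, -24, 0], [0, 0, 0], 1], [[20, -24, 0], [0, 0, 0], 1], [[20, -24, 0], [0, 0, 0], 1], [[20, -24, 0], [0, 0, 0], 0.5], [[0, 0, 0], [0, 0, 0], 0.5], [[0, 0, 0], [0, 0, 0], 0.5]]}}

```text
clock: 2.35
tool_pos: [576.6, 12.6, 286.9]
orientation: [2.352, 2.083, -0.0]
force: [0.8, -0.9, -0.8]
finger_gap: 71.2
gripper_force: 0.0
```

Run:
```python
from h import *
import pickle
s=arm.sense();im=grab_frame("wrist");pickle.dump(s,open("s1.pkl","wb"));print(s["tool_pos"],s["orientation"],s["joint_positions"],s["clock"])
cv2.imwrite("pics/w1.png",im[...,::-1])
```

```text
[576.56458315  12.61840768 286.86381339] [ 2.35169020e+00  2.08261216e+00 -4.30830863e-04] [ 0.25340627  0.30617421 -0.47825166  1.70315816  0.15172428  1.16909134
 -0.3865934 ] 2.35
```

View pics/w1.png

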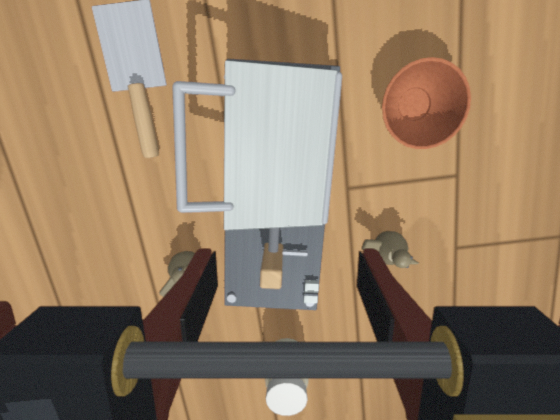

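The wrist view shows the bed's end corners at about (225,308) and (317,309). The post top is at (271,277), the pointer tip at (307,254), the index block at (312,290), the cover's hinge edge runs (340,71)–(327,225), and the bar corners are at (181,86) and (182,208).

Run:
```python
from h import *
import pickle
np.set_printoptions(precision=1,suppress=True)
s=pickle.load(open("s1.pkl","rb"))
g=lambda uv,z:onz("wrist",uv,z,s)
a,b=g((225,308),12),g((317,309),12);print("bed end",a,b,np.linalg.norm(a-b),np.degrees(np.arctan2(*(b-a)[1::-1])))
c,d=g((325,228),12),g((225,228),12);print("bed R edge",c,b,np.degrees(np.arctan2(*(-(c-b)[:2]*[1,-1])[:2])),"L",d,np.degrees(np.arctan2(-(d-a)[0],(d-a)[1])))
e,f=g((340,71),72),g((327,225),72);print("hinge edge",e,f,np.linalg.norm(e-f),np.degrees(np.arctan2(-(e-f)[0],(e-f)[1])))
print("post",g((271,277),94),"ptr",g((307,254),19),"line",g((312,292),26))
tp=lambda x,y:(x/3.1+220-.3,y/3.1+160-.3)
for w,t in [((181,86),tp(206,272)),((182,208),tp(355,294))]: print("bail",two("wrist",w,"top",t,s))
for w,t in [((228,62),tp(180,214)),((225,229),tp(393,246)),((340,71),tp(203,75)),((327,225),tp(406,104))]: print("plate",two("wrist",w,"top",t,s))
im=cv2.imread("pics/w1.png");cv2.imwrite("pics/w1z.png",cv2.resize(im[210:320,200:350],None,fx=5,fy=5,interpolation=cv2.INTER_CUBIC))
```

```text
bed end [ 466.7 -174.4   12. ] [ 594.3 -191.5   12. ] 128.6870685810387 -7.637716964042694
bed R edge [616.1 -72.3  12. ] [ 594.3 -191.5   12. ] -10.359059816469765 L [487.4 -56.7  12. ] -9.939969450294825
hinge edge [640.9 112.1  72. ] [614.4 -45.8  72. ] 160.0639311943606 -9.505584042776897
post [546.5 -90.5  94. ] ptr [ 589.  -102.9   19. ] line [ 589.9 -155.4   26. ]
bail [495.3 112.5 116.2]
bail [474.8   4.4 117.5]
plate [537.6 128.8 105.4]
plate [507.7 -28.4  97.9]
plate [635.9 109.2 114.4]
plate [615.3 -49.2  62.9]
```

View pics/w1z.png

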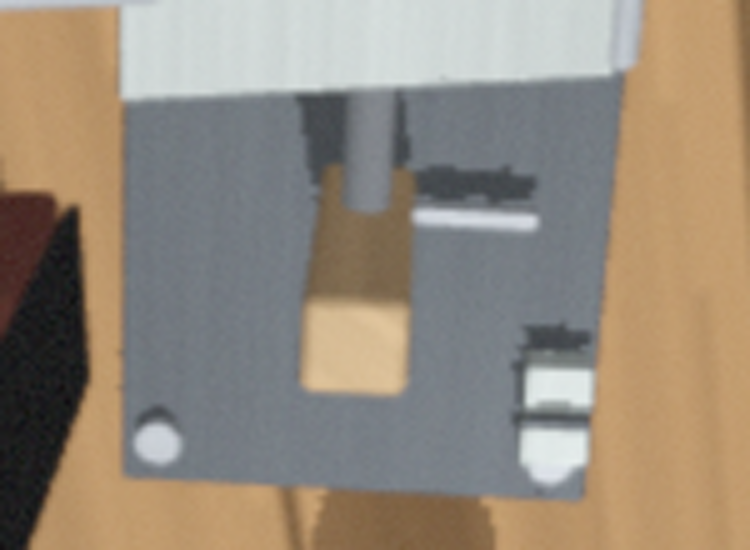

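Emit:
{"api": "apply_moves", "payload": {"moves": [[[0, 0, 0], [0, 0, 2.7], 0.45], [[10, -34, 10], [0, 0, 0], 0.45], [[10, -34, 20], [0, 0, 0], 0.45], [[10, -35, 40], [0, 0, 0], 0.45], [[0, 0, 40], [0, 0, 0], 0.45], [[0, 0, 20], [0, 0, 0], 0.45], [[0, 0, 0], [0, 0, 0], 0.45], [[0, 0, 0], [0, 0, 0], 0.45]]}}

```text
clock: 3.07
tool_pos: [489.0, 53.7, 165.3]
orientation: [-2.404, -2.02, 0.003]
force: [1.2, -0.1, 0.9]
finger_gap: 39.4
gripper_force: 0.0
```

Run:
```python
from h import *
import pickle
s=arm.sense();im=grab_frame("wrist");pickle.dump(s,open("s2.pkl","wb"));print(s["tool_pos"],s["orientation"],s["finger_gap"],s["clock"])
print(proj("wrist",(485,58.5,117),s))
cv2.imwrite("pics/w2.png",im[...,::-1])
```

```text
[488.9506887   53.72048739 165.30059701] [-2.40412278 -2.02019033  0.00253344] 39.3731156261152 3.0667
(np.float64(279.2703083449455), np.float64(230.70547847929856))
```

View pics/w2.png

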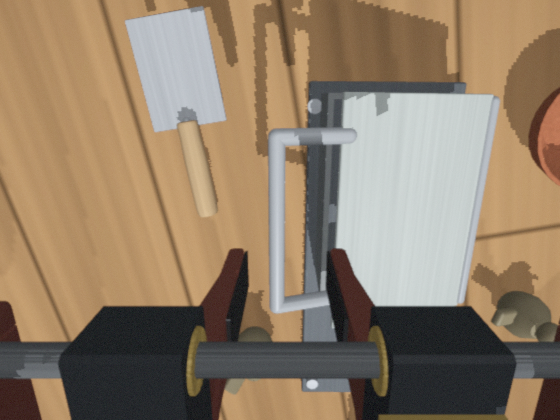

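The bar is centred near (278,221), running from (278,137) to (279,306) and parallel to the fingers' faces. It needs about -5 mm in tool y, and I'll add 5 mm more for plate clearance.

Emit:
{"api": "apply_moves", "payload": {"moves": [[[10, -10, 0], [0, 0, 0], 0.45], [[0, 0, 0], [0, 0, 0], 0.45], [[0, 0, 20], [0, 0, 0], 0.45], [[0, 0, 20], [0, 0, 0], 0.45], [[0, 0, 21], [0, 0, 0], 0.45], [[0, 0, 0], [0, 0, 0], 0.45], [[0, 0, 0], [0, 0, 0], 0.45]]}}

```text
clock: 3.7
tool_pos: [481.2, 66.0, 105.4]
orientation: [-2.404, -2.023, 0.0]
force: [-0.0, 0.2, 0.2]
finger_gap: 39.6
gripper_force: 0.0
```

Emit:
{"api": "apply_moves", "payload": {"moves": [[[0, 5, 0], [0, 0, 0], 0.3], [[0, 0, 0], [0, 0, 0], 0.15], [[0, 0, 0], [0, 0, 0], 0.05], [[0, 0, 0], [0, 0, 0], 0.05], [[0, 0, 0], [0, 0, 0], 0.05], [[0, 0, 0], [0, 0, 0], 0.05]], "squeeze": 10}}

```text
clock: 4.2
tool_pos: [484.4, 65.7, 104.9]
orientation: [-2.402, -2.023, 0.002]
force: [-3.7, 1.7, 2.6]
finger_gap: 9.8
gripper_force: 10.0
```

Emit:
{"api": "apply_moves", "payload": {"moves": [[[0, 4.2, -12], [0, 0, 0], 0.05], [[0, 5.2, -11.6], [0, 0, 0], 0.05], [[0, 6.2, -11.2], [0, 0, 0], 0.05], [[0, 7.1, -10.6], [0, 0, 0], 0.05], [[0, 0, 0], [0, 0, 0], 0.05]]}}

```text
clock: 4.62
tool_pos: [506.2, 61.7, 151.4]
orientation: [-2.402, -2.022, 0.006]
force: [-9.4, 1.8, 8.4]
finger_gap: 9.6
gripper_force: 10.0
```

Emit:
{"api": "apply_moves", "payload": {"moves": [[[0, 7.9, -10], [0, 0, 0], 0.05], [[0, 8.8, -9.3], [0, 0, 0], 0.05], [[0, 9.5, -8.5], [0, 0, 0], 0.05], [[0, 10.2, -7.7], [0, 0, 0], 0.05], [[0, 10.8, -6.8], [0, 0, 0], 0.05], [[0, 11.3, -5.8], [0, 0, 0], 0.05], [[0, 0, 0], [0, 0, 0], 0.05]]}}

```text
clock: 5.2
tool_pos: [566.6, 50.9, 200.6]
orientation: [2.404, 2.021, 0.0]
force: [-5.3, -2.1, 15.2]
finger_gap: 9.6
gripper_force: 10.0
```

Emit:
{"api": "apply_moves", "payload": {"moves": [[[0, -1.2, -2.7], [0, 0, 0], 0.05], [[0, 0, 0], [0, 0, 0], 0.05]]}}

```text
clock: 5.37
tool_pos: [565.2, 50.9, 201.0]
orientation: [2.403, 2.021, 0.002]
force: [1.9, -0.8, -3.7]
finger_gap: 9.6
gripper_force: 10.0
```

Run:
```python
from h import *
s=arm.sense();print(s["tool_pos"],s["force"],s["torque"])
a=grab_frame("side");b=grab_frame("top")
A=cv2.resize(a[170:310,220:400],None,fx=2.2,fy=2.2,interpolation=2);B=cv2.resize(b[150:290,240:420],None,fx=2.2,fy=2.2,interpolation=2)
cv2.imwrite("pics/st3.png",np.hstack([A,B])[...,::-1])
```

```text
[565.16028219  50.91939325 200.97299005] [ 1.91064869 -0.78357895 -3.66985551] [-0.35869377 -0.82367607 -0.01080924]
```

View pics/st3.png

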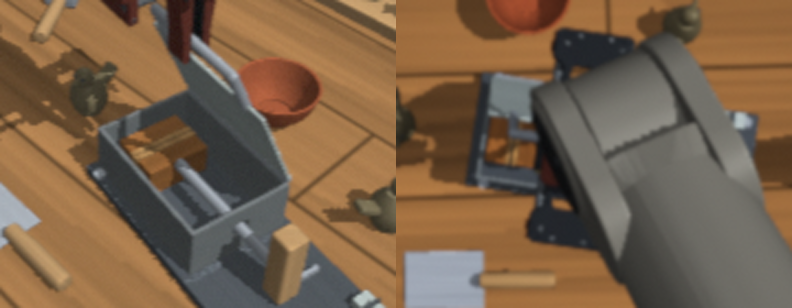

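The cover is following, with the bar held between the fingers and the box open. I'll continue the arc to upright.

Emit:
{"api": "apply_moves", "payload": {"moves": [[[0, 12.2, -5.1], [0, 0, 0], 0.05], [[0, 12.6, -4.0], [0, 0, 0], 0.05], [[0, 12.8, -2.8], [0, 0, 0], 0.05], [[0, 13.1, -1.7], [0, 0, 0], 0.05], [[0, 13.2, -0.6], [0, 0, 0], 0.05], [[0, 0, 0], [0, 0, 0], 0.05], [[0, 0, 0], [0, 0, 0], 0.05]]}}

```text
clock: 6.05
tool_pos: [627.7, 40.0, 215.4]
orientation: [2.403, 2.021, 0.0]
force: [0.9, -3.5, 0.6]
finger_gap: 9.7
gripper_force: 10.0
```

Run:
```python
from h import *
s=arm.sense();p=s["tool_pos"];print(p,s["force"],"u",p[0]*.986-p[1]*.167)
```

```text
[627.66204486  39.99719124 215.39588643] [ 0.88068962 -3.49810138  0.6285105 ] u 612.1952452971759
```

Emit:
{"api": "apply_moves", "payload": {"moves": [[[0, 0, 0], [0, 0, 0], 0.3], [[0, 0, 0], [0, 0, 0], 0.4], [[0, 0, 0], [0, 0, 0], 0.4], [[0, 0, -20], [0, 0, 0], 0.4], [[0, 0, -40], [0, 0, 0], 0.5], [[0, 0, -40], [0, 0, 0], 0.6], [[-36, -14, 0], [0, 0, 0], 0.6], [[-36, -14, 0], [0, 0, 0], 0.6], [[-36, -14, 0], [0, 0, 0], 0.6], [[-36, -14, 0], [0, 0, 0], 0.6], [[0, 0, 0], [0, 0, 0], 0.6], [[0, 0, 0], [0, 0, 0], 0.6]]}}

```text
clock: 7.05
tool_pos: [546.2, -93.4, 315.4]
orientation: [2.407, 2.018, -0.001]
force: [-0.2, -0.1, 0.0]
finger_gap: 52.6
gripper_force: 0.0
```

Run:
```python
from h import *
import pickle
s=arm.sense();print(s["tool_pos"],s["orientation"],s["finger_gap"],s["clock"])
pickle.dump(s,open("s4.pkl","wb"))
a=grab_frame("side");b=grab_frame("wrist")
cv2.imwrite("pics/side4.png",a[...,::-1]);cv2.imwrite("pics/w4.png",b[...,::-1])
A=cv2.resize(a[150:350,210:410],(420,420),interpolation=2)
cv2.imwrite("pics/c4.png",np.hstack([A,b[:,100:480]])[...,::-1])
```

```text
[546.18533613 -93.35058657 315.39864014] [ 2.40715615e+00  2.01791879e+00 -9.98738455e-04] 52.60158951391956 7.05
```

View pics/c4.png

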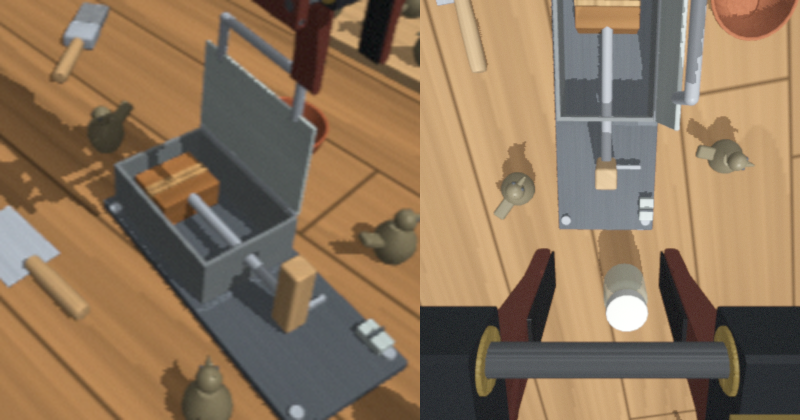

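The cover stands up with the bar at its top: the bar's near corner is at wrist pixel (370,99) and the far end at about (374,0). The composite also shows the post at wrist (286,177), the pointer tip at (320,167), and the index block at (325,210). I'll measure these accurately.

Run:
```python
from h import *
import pickle
np.set_printoptions(precision=1,suppress=True)
s=pickle.load(open("s4.pkl","rb"))
X=np.array([.986,-.167]);Y=np.array([.167,.986])
def P(l,uv,z):
    p=onz("wrist",uv,z,s);print(l,p,"u %.1f v %.1f"%(p[:2]@X,p[:2]@Y))
P("bar near",(370,97),222);P("bar far",(374,3),222)
P("bed L corner",(239,229),12);P("bed R",(333,230),12);P("post",(286,177),94);P("ptr",(320,167),19)
print("bar 3D",two("wrist",(370,99),"side",(210+299/2.1,150+60/2.1),s))
im=cv2.imread("pics/w4.png");cv2.imwrite("pics/w4z.png",np.vstack([cv2.resize(im[150:240,230:345],None,fx=5,fy=5,interpolation=2)]))
# column profile of plate/bar colours
```

```text
bar near [615.2 -22.1 222. ] u 610.3 v 80.9
bar far [623.5  32.9 222. ] u 609.3 v 136.6
bed L corner [ 465.  -172.3   12. ] u 487.2 v -92.3
bed R [ 592.9 -196.4   12. ] u 617.4 v -94.7
post [545.2 -93.7  94. ] u 553.2 v -1.3
ptr [ 587.6 -104.6   19. ] u 596.9 v -5.0
bar 3D [609.1 -21.  243.2]
```

View pics/w4z.png

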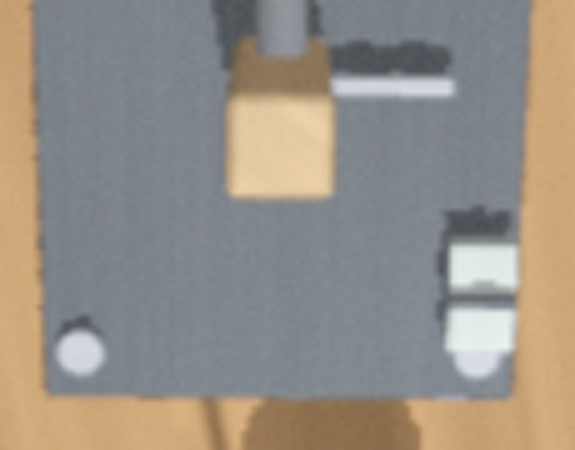

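The zoomed view shows the pointer tip at (450,88), which is wrist pixel (320.0,167.6). The line's near end is at (447,297), wrist (319.4,209.4), and the post top centre is at (280,147), wrist (286.0,179.4).

Run:
```python
from h import *
import pickle
np.set_printoptions(precision=1,suppress=True)
X=np.array([.986,-.167]);Y=np.array([.167,.986])
for f,L in (("s4.pkl",[("ptr",(320,167.6),20),("line",(319.4,209.4),26),("post",(286,179.4),94)]),("s1.pkl",[("ptr",(307.6,254.2),20),("line",(303.4,292.8),26),("post",(271,279),94)])):
    s=pickle.load(open(f,"rb"))
    for l,uv,z in L:
        p=onz("wrist",uv,z,s);print(l,p,"u %.1f v %.1f"%(p[:2]@X,p[:2]@Y))
s=arm.sense();print(s["tool_pos"],s["tool_pos"][:2]@X,s["tool_pos"][:2]@Y)
```

```text
ptr [ 587.5 -105.1   20. ] u 596.8 v -5.5
line [ 578.2 -158.9   26. ] u 596.6 v -60.1
post [544.7 -96.3  94. ] u 553.2 v -4.0
ptr [ 589.8 -102.8   20. ] u 598.7 v -2.8
line [ 578.4 -155.2   26. ] u 596.3 v -56.5
post [546.2 -93.   94. ] u 554.1 v -0.5
[547.6 -90.  315.4] 554.9551077817008 2.7380141991917943
```

Emit:
{"api": "apply_moves", "payload": {"moves": [[[-5.5, -1.5, 0], [0, 0, 0], 0.6], [[0, 0, 40], [0, 0, 0], 0.6], [[0, 0, 40], [0, 0, 0], 0.6], [[0, 0, 40], [0, 0, 0], 0.6], [[0, 0, 40], [0, 0, 0], 0.6], [[0, 0, 31], [0, 0, 0], 0.6], [[0, 0, 30], [0, 0, 0], 0.6], [[0, 0, 20], [0, 0, 0], 0.6], [[0, 0, 10], [0, 0, 0], 0.6], [[0, 0, 0], [0, 0, 0], 0.6], [[0, 0, 0], [0, 0, 0], 0.6]]}}

```text
clock: 8.07
tool_pos: [545.6, -95.8, 64.5]
orientation: [-2.402, -2.024, -0.001]
force: [-0.2, -0.2, 0.7]
finger_gap: 52.7
gripper_force: 0.0
```

Emit:
{"api": "apply_moves", "payload": {"moves": [[[0, 0, 0], [0, 0, 0], 0.4], [[0, 0, 0], [0, 0, 0], 0.2], [[0, 0, 0], [0, 0, 0], 0.1], [[0, 0, 0], [0, 0, 0], 0.1], [[0, 0, 0], [0, 0, 0], 0.1], [[0, 0, 0], [0, 0, 0], 0.1]], "squeeze": 45}}

```text
clock: 8.57
tool_pos: [544.9, -96.7, 64.9]
orientation: [2.405, 2.022, -0.0]
force: [-2.4, 0.8, 5.3]
finger_gap: 23.8
gripper_force: 45.0
```

Emit:
{"api": "apply_moves", "payload": {"moves": [[[-8, 0, 0], [0, 0, 0], 0.1], [[-10, 0, 0], [0, 0, 0], 0.1], [[-10, 0, 0], [0, 0, 0], 0.1], [[-10, 0, 0], [0, 0, 0], 0.1], [[-10, 0, 0], [0, 0, 0], 0.1], [[0, 0, 0], [0, 0, 0], 0.1], [[0, 0, 0], [0, 0, 0], 0.1], [[0, 0, 0], [0, 0, 0], 0.1]]}}

```text
clock: 9.23
tool_pos: [537.1, -139.7, 64.9]
orientation: [-2.399, -2.023, -0.005]
force: [-2.0, 12.1, 5.4]
finger_gap: 23.6
gripper_force: 45.0
```

Run:
```python
from h import *
import pickle
s=arm.sense();print(s["tool_pos"],s["orientation"],s["force"],s["finger_gap"],s["clock"])
pickle.dump(s,open("s5.pkl","wb"))
b=grab_frame("wrist");cv2.imwrite("pics/w5.png",b[...,::-1])
print(proj("wrist",(578.3,-157,26),s))
a=grab_frame("side");cv2.imwrite("pics/side5.png",a[...,::-1])
A=cv2.resize(a[270:350,330:410],(400,400),interpolation=2)
cv2.imwrite("pics/c5.png",np.hstack([A,cv2.resize(b[:,180:560],(380,420))[:400]])[...,::-1])
```

```text
[ 537.09643487 -139.65879952   64.87492088] [-2.39907743 -2.02318699 -0.00480978] [-1.9630032  12.14219736  5.42352095] 23.625189578387406 9.2333
(np.float64(359.43413327395547), np.float64(258.82513085715107))
```

View pics/c5.png

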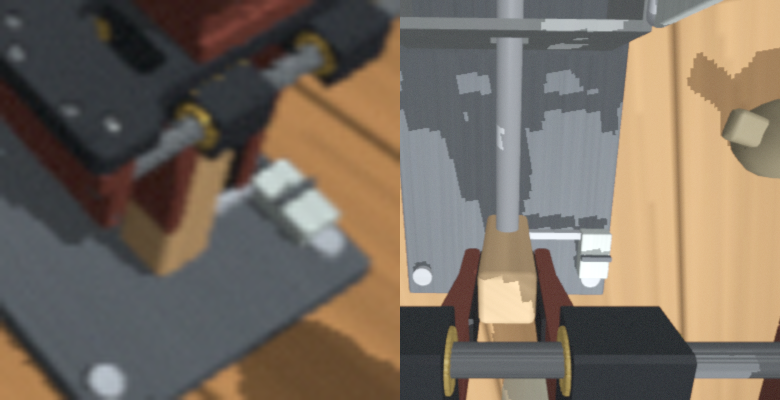

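The side crop shows the pointer short of the block. In the wrist image the pointer is at row ~236, columns 308–360, and the dark line is at row ~256 between the two white block faces. I've used all 10 pictures, so I'll work from pixel profiles from here.

```bash
cat >> h.py <<'E'
def meas(b,s):
    g=b.astype(float).mean(2)
    print("ptr col345",g[225:285,338:350].mean(1).astype(int).tolist())
    print("blk col375",g[225:285,368:384].mean(1).astype(int).tolist())
E
python3 - <<'E'
from h import *
import pickle
s=pickle.load(open("s5.pkl","rb"));b=cv2.imread("pics/w5.png");meas(b,s)
for r in range(230,264,2): print(r,b[r,340:392:2].mean(1).astype(int).tolist())
E
```

```text
ptr col345 [99, 101, 114, 137, 145, 142, 141, 161, 232, 244, 245, 245, 245, 242, 205, 167, 158, 157, 157, 157, 157, 157, 158, 158, 158, 158, 158, 158, 159, 158, 158, 158, 158, 159, 158, 159, 158, 159, 159, 158, 158, 159, 158, 158, 159, 159, 158, 159, 159, 159, 158, 158, 157, 154, 150, 147, 144, 140, 132, 131]
blk col375 [98, 98, 99, 114, 143, 151, 152, 153, 165, 206, 243, 250, 251, 251, 251, 251, 251, 251, 251, 251, 251, 252, 251, 245, 226, 202, 191, 183, 178, 156, 107, 86, 118, 147, 154, 155, 174, 242, 253, 253, 253, 253, 253, 253, 253, 254, 253, 254, 254, 254, 254, 254, 253, 238, 229, 225, 222, 219, 215, 211]
230 [141, 142, 142, 141, 141, 142, 139, 136, 133, 134, 132, 150, 152, 153, 152, 148, 150, 153, 152, 150, 152, 149, 151, 150, 150, 175]
232 [162, 162, 162, 162, 161, 160, 163, 163, 159, 154, 142, 144, 156, 156, 154, 154, 156, 155, 154, 152, 150, 154, 151, 153, 151, 178]
234 [244, 244, 243, 244, 243, 244, 242, 243, 242, 239, 204, 166, 210, 211, 210, 211, 210, 204, 205, 203, 205, 201, 202, 199, 200, 197]
236 [245, 246, 245, 246, 246, 245, 244, 245, 244, 244, 207, 200, 250, 252, 2
[... 1097 characters left out ...]
 177, 181, 179, 205, 183, 183, 183, 187]
254 [158, 157, 159, 159, 158, 156, 155, 157, 125, 118, 138, 143, 168, 149, 148, 148, 154, 160, 159, 161, 158, 162, 159, 161, 191, 184]
256 [155, 156, 161, 160, 159, 158, 155, 118, 102, 119, 107, 83, 87, 89, 89, 87, 87, 84, 85, 88, 87, 85, 87, 86, 89, 115]
258 [157, 158, 161, 160, 158, 158, 152, 99, 103, 119, 112, 135, 153, 151, 150, 147, 148, 148, 147, 144, 146, 147, 148, 149, 146, 147]
260 [157, 157, 159, 160, 160, 157, 155, 124, 106, 122, 145, 151, 156, 157, 154, 155, 155, 157, 155, 155, 153, 154, 153, 153, 154, 157]
262 [157, 158, 161, 159, 160, 157, 156, 126, 104, 119, 203, 246, 244, 245, 247, 244, 242, 242, 242, 242, 241, 242, 240, 233, 206, 179]
```

Run:
```python
from h import *
import pickle
s=pickle.load(open("s5.pkl","rb"))
Rm=R.from_rotvec(s["orientation"]).as_matrix();tx=Rm[:,0];print(tx)
for z in(19,20,21):print(z,onz("wrist",(350,236.0),z,s)@tx)
for r in (256.9,259.3,261.7):print("line",r,onz("wrist",(366,r),26,s)@tx)
# slide direction check: bed left/right edges, image
Y=np.array([.167,.986,0]);print([onz("wrist",(350,236.0),20,s)@Y,onz("wrist",(366,259.3),26,s)@Y])
```

```text
[0.16877917 0.98564375 0.0044706 ]
19 -45.156158224806866
20 -44.754783019085416
21 -44.35340781336396
line 256.9 -55.760160811539016
line 259.3 -57.33416615762692
line 261.7 -58.915131968433755
[np.float64(-45.918799680355214), np.float64(-58.54242271778631)]
```

Emit:
{"api": "apply_moves", "payload": {"moves": [[[-4, 0, 0], [0, 0, 0], 0.1], [[-4, 0, 0], [0, 0, 0], 0.1], [[-4, 0, 0], [0, 0, 0], 0.1], [[0, 0, 0], [0, 0, 0], 0.1], [[0, 0, 0], [0, 0, 0], 0.1], [[0, 0, 0], [0, 0, 0], 0.1], [[0, 0, 0], [0, 0, 0], 0.1], [[0, 0, 0], [0, 0, 0], 0.1]], "squeeze": 55}}

```text
clock: 10.0
tool_pos: [535.1, -150.6, 64.9]
orientation: [-2.398, -2.024, -0.005]
force: [-2.0, 13.1, 5.7]
finger_gap: 23.9
gripper_force: 55.0
```

Run:
```python
from h import *
import pickle
s=arm.sense();print(s["tool_pos"],s["orientation"],s["force"],s["finger_gap"],s["clock"])
pickle.dump(s,open("s6.pkl","wb"))
b=grab_frame("wrist");cv2.imwrite("pics/w6.png",b[...,::-1]);b=b.astype(int)
for r in range(212,262,1): print(r,b[r,336:392:3].mean(1).astype(int).tolist())
```

```text
[ 535.11046445 -150.60768516   64.86597044] [-2.397893   -2.02369263 -0.00524949] [-1.95207104 13.13533544  5.68085872] 23.93115030465843 10.0
212 [152, 150, 154, 153, 154, 155, 155, 123, 102, 145, 145, 142, 142, 144, 144, 143, 140, 151, 147]
213 [154, 154, 154, 153, 153, 152, 153, 126, 107, 146, 149, 150, 151, 150, 151, 148, 150, 151, 150]
214 [155, 152, 154, 151, 133, 144, 155, 127, 111, 140, 152, 151, 152, 152, 151, 153, 150, 149, 150]
215 [152, 151, 135, 116, 107, 139, 154, 127, 109, 133, 156, 155, 154, 156, 155, 154, 156, 156, 154]
216 [131, 117, 108, 100, 99, 140, 150, 141, 111, 136, 191, 188, 189, 186, 185, 184, 181, 182, 180]
217 [107, 98, 99, 98, 99, 137, 119, 114, 111, 161, 229, 229, 230, 225, 224, 223, 219, 219, 218]
218 [98, 96, 98, 101, 97, 111, 100, 98, 115, 171, 244, 245, 248, 243, 242, 243, 241, 240, 243]
219 [96, 97, 100, 100, 97, 101, 97, 100, 114, 177, 247, 247, 252, 247, 246, 247, 245, 245, 246]
220 [100, 94, 95, 99, 99, 100, 102, 99, 116, 183, 247, 248, 252, 247, 246, 249, 245, 245, 247]
221 [97, 99, 97, 96, 101, 99, 100, 97, 117, 189, 247, 248, 252, 247, 246, 24
[... 3275 characters left out ...]

255 [155, 156, 157, 158, 157, 156, 154, 144, 168, 253, 254, 255, 253, 253, 253, 253, 251, 252, 192]
256 [153, 158, 156, 159, 157, 153, 154, 145, 177, 253, 254, 254, 253, 252, 253, 253, 251, 252, 192]
257 [155, 158, 156, 158, 157, 155, 155, 149, 182, 253, 254, 254, 253, 253, 254, 253, 251, 252, 185]
258 [156, 158, 157, 156, 157, 154, 154, 155, 187, 253, 254, 254, 253, 253, 253, 253, 252, 252, 188]
259 [154, 159, 159, 157, 155, 156, 157, 156, 193, 253, 254, 254, 253, 253, 253, 253, 252, 252, 188]
260 [155, 159, 157, 158, 156, 154, 154, 155, 196, 253, 254, 254, 253, 253, 253, 254, 252, 251, 188]
261 [153, 158, 157, 158, 156, 155, 155, 155, 196, 249, 252, 253, 250, 250, 251, 251, 248, 247, 185]
```

Run:
```python
from h import *
import pickle
s=pickle.load(open("s6.pkl","rb"));Y=np.array([.167,.986,0])
for z in(19,20,21):print(z,[round(float(onz("wrist",(350,r),z,s)@Y),2) for r in (232.6,236.0,239.4)])
print("line",[round(float(onz("wrist",(369,r),26,s)@Y),2) for r in (239.9,242.2,244.5)])
```

```text
19 [-55.17, -57.38, -59.61]
20 [-54.78, -56.98, -59.2]
21 [-54.4, -56.59, -58.79]
line [-57.08, -58.54, -60.01]
```

Emit:
{"api": "apply_moves", "payload": {"moves": [[[-1.7, 0, 0], [0, 0, 0], 0.1], [[0, 0, 0], [0, 0, 0], 0.1], [[0, 0, 0], [0, 0, 0], 0.1], [[0, 0, 0], [0, 0, 0], 0.1], [[0, 0, 0], [0, 0, 0], 0.1], [[0, 0, 0], [0, 0, 0], 0.1]]}}

```text
clock: 10.55
tool_pos: [534.8, -152.2, 64.9]
orientation: [-2.398, -2.024, -0.005]
force: [-2.9, 13.5, 7.5]
finger_gap: 23.8
gripper_force: 55.0
```

Run:
```python
from h import *
s=arm.sense();print(s["tool_pos"],s["force"],s["finger_gap"],s["clock"])
b=grab_frame("wrist").astype(int)
print("ptr",list(zip(range(228,244),b[228:244,342:354].mean((1,2)).astype(int).tolist())))
print("line",list(zip(range(230,248),b[230:248,366:380].mean((1,2)).astype(int).tolist())))
a=grab_frame("side");A=cv2.imread("pics/side4.png")[...,::-1]
d=np.abs(a.astype(int)-A).sum(2);print("cover region diff",d[165:235,308:350].mean(),(d[165:235,308:350]>60).mean())
print({n:(np.abs(d[y0:y1,x0:x1])>60).mean() for n,(x0,y0,x1,y1) in dict(knife=(190,248,255,300),birdA=(245,195,275,225),birdB=(385,245,415,280),birdC=(295,318,325,360),jar=(410,332,456,388)).items()})
Y=np.array([.167,.986,0])
for r in(234.5,235,235.5,236): print(r,[round(float(onz("wrist",(350,r),z,s)@Y),2) for z in (19,20,21)])
for r in(238.5,239,239.5,240): print("L",r,round(float(onz("wrist",(369,r),26,s)@Y),2))
```

```text
[ 534.79693622 -152.17518059   64.85292536] [-2.89947408 13.50938879  7.45438399] 23.791191276616864 10.55
ptr [(228, 135), (229, 137), (230, 138), (231, 139), (232, 158), (233, 222), (234, 241), (235, 243), (236, 244), (237, 244), (238, 241), (239, 206), (240, 168), (241, 157), (242, 156), (243, 156)]
line [(230, 212), (231, 188), (232, 179), (233, 178), (234, 174), (235, 135), (236, 95), (237, 104), (238, 142), (239, 151), (240, 152), (241, 161), (242, 211), (243, 245), (244, 251), (245, 252), (246, 252), (247, 252)]
cover region diff 17.1265306122449 0.05170068027210884
{'knife': np.float64(0.31893491124260354), 'birdA': np.float64(0.4444444444444444), 'birdB': np.float64(0.8790476190476191), 'birdC': np.float64(0.044444444444444446), 'jar': np.float64(0.0)}
234.5 [-57.99, -57.6, -57.2]
235 [-58.31, -57.92, -57.53]
235.5 [-58.64, -58.24, -57.85]
236 [-58.97, -58.57, -58.17]
L 238.5 -57.77
L 239 -58.09
L 239.5 -58.4
L 240 -58.72
```

The pointer (-58.57) and the line (-58.5) are level. The bird A and bird B regions changed, so I'll check whether that is just the arm or its shadow.

Run:
```python
from h import *
s0=cv2.imread("pics/side0.png");now=grab_frame("side")[...,::-1].copy();top0=cv2.imread("pics/top0.png");t=grab_frame("top")[...,::-1].copy()
def m(ref,im,bx):
    x0,y0,x1,y1=bx;r=cv2.matchTemplate(im[y0-15:y1+15,x0-15:x1+15],ref[y0:y1,x0:x1],cv2.TM_CCOEFF_NORMED);_,v,_,l=cv2.minMaxLoc(r);return round(v,3),(l[0]-15,l[1]-15)
for n,b in dict(knife=(190,248,255,300),birdA=(248,197,272,224),birdB=(385,247,413,278),birdC=(295,318,325,360),jar=(412,334,454,385),bowl=(326,198,368,230),brush=(233,150,265,190)).items():
    print(n,m(s0,now,b),m(s0,cv2.imread("pics/side4.png"),b), now[b[1]:b[3],b[0]:b[2]].mean((0,1)).astype(int))
for n,b in dict(birdA=(230,188,250,218),birdB=(358,148,382,178),bowl=(279,127,320,166),birdC=(360,260,388,285),knife=(242,262,315,293)).items(): print("top",n,m(top0,t,b),t[b[1]:b[3],b[0]:b[2]].mean((0,1)).astype(int))
```

```text
knife (0.734, (1, 1)) (0.957, (0, 0)) [ 97 124 150]
birdA (0.629, (0, 0)) (0.403, (6, 5)) [ 74 105 129]
birdB (0.463, (15, -7)) (0.998, (0, 0)) [48 49 60]
birdC (0.919, (0, 0)) (0.998, (0, 0)) [ 71 101 124]
jar (1.0, (0, 0)) (1.0, (0, 0)) [142 157 164]
bowl (0.357, (-9, 15)) (0.357, (-9, 15)) [ 86  96 104]
brush (0.998, (0, 0)) (0.998, (0, 0)) [ 97 130 163]
top birdA (0.665, (-1, -1)) [49 75 97]
top birdB (1.0, (0, 0)) [ 54  86 116]
top bowl (0.999, (0, 0)) [ 38  64 121]
top birdC (0.998, (0, 0)) [ 53  83 110]
top knife (0.731, (1, 0)) [ 99 120 143]
```

```bash
python3 -c "
from cell import arm
print(arm.sign_off())"
```

```text
the job is handed in; nothing more can be done
None
```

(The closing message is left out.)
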